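# Reset the tripped gas flow alarm box

### The arm

A 6-joint arm with a two-finger parallel gripper is mounted at the origin on a cart in front of the work surface, level with it; the furniture and walls round the work are solid. World frame = base frame: x ahead of the robot, y to its left, z up, the work surface at z = 0. Lengths are in m, angles in rad, forces in N, time in s.
With the tool pointing down it reaches from about 0.35 to 0.975 m from the base axis. Payload 4.9 kg.
Tool frame: the origin (TCP) lies midway between the tips of the shut fingers; the grasp point (between the pads) lies 19 mm behind it; z points along the fingers, y is the line along which they close (so a half turn about z gives the same grasp; the last joint's range is limited). The gripper opens to 85 mm and grips with 20 to 120 N. Pads are 22 mm wide; open, the fingers measure 114 mm over their backs; the gripper's body (76 mm by 85 mm) begins 54 mm behind the grasp point. The pads swing forward as they close: fully open they stand 13 mm farther back than shut.
Start: joints at [-1.377, 0.053, 1.613, -0, 1.476, -0.119], TCP at [0.192, -0.595, 0.231] pointing down, gripper open.
Joint ranges: [-3.01, 3.01], [-1.01, 2.22], [0.06, 2.58], [-1.02, 4.17], [0.09, 2.62], [-3.14, 3.14]. Speed limits (rad/s): [2.57, 2.57, 3.14, 3.14, 3.14, 3.14].

### API

Orientations are given as a rotation vector (axis times angle).
In Python, from station import ctrl gives the robot as it stands.
- The arm moves only by the tool carry_out, never from a script. Its argument "moves" is a list of rows, each an object of numbers: "x", "y", "z": the shift along the tool's x, y, z in units of 25 mm (1.0 is 25 mm); "turn": the turn about the tool's z in rad. In form: [{"x": .., "y": .., "z": .., "turn": ..}, ...]. A call has exactly 8 rows; each row shifts and turns the commanded pose from where the row before left it, along the tool's axes as they then stand; what a row does not reach is not made up. A row lasts 1/10 s, in which the tool goes at most 50 mm and 8.59 degrees, less where a joint would pass 70% of its speed; a pose out of reach is approached as far as the arm can. A call is refused whole if a number of a shift passes 1 or a number of a turn 0.15, either way. A call with a gripper value outside its range is refused whole. "grip" is the finger opening in mm, from 0 to 85.4, set as the call begins (left out, the last holds). The fingers move at their own pace and stop on an object; "newtons" is the grip in N (left out, the last holds). Time passes only in rows, so rows that do not move let the fingers close, or fill a call up. It gives the time, the measured TCP pose, the force, the opening and the grip force at its end, in the units of the state.
- ctrl.get_obs(): the state, without advancing time (a new reading comes with each control period).
- ctrl.get_image(name): name is "side" or "top" or "wrist"; returns the picture (384x512x3 uint8, red, green, blue); there is no depth.
- ctrl.calibration(name): a dict with "fx", "fy", "cx", "cy" (pixels), "k1" (the pictures are not rectified: a ray, as slopes to the right and down, at radius r is drawn at 1 + k1 r^2 times it, then the intrinsics apply), "R" (3x3) and "t" (3): a world point X has camera coordinates R X + t; the wrist camera has in their place "T_tool_cam" (4x4, takes a point from camera to tool coordinates, whose origin is the TCP and whose axes are the flange's). Camera axes: x right, y down, z forward; pixel columns grow to the right and rows downward; lengths in m; the calibration is good to about 2 mm. A picture is of the moment at which its call begins: read the wrist's pose just before it. calibration takes no time and is no camera call.
- ctrl.finish_job(): hands the job in; it is judged then, once.
Trained networks look in the newest picture that a camera, given by its name, has taken for a name from the list of things; names that differ only in an ending like _2 or _b are one class to them, and where a whole thing is asked for, a point or a joint stands for the part that bears it (a point fixed in the world has none). Each returns a list of dicts, best first, with "confidence" (0 to 1); they miss things now and then, are a little off and sometimes report something else, mostly with a low value. They report only what shows in the picture. A call takes as long as a camera call.
- ctrl.look_for(camera, query): "rect" ([left, top, width, height] in pixels, round what is visible of it).
- ctrl.mark_of(camera, query): "pixel" ([column, row] in pixels: a listed point, or the origin of a listed thing).
The state is a dict: "t": time; "q": joint angles; "dq": joint speeds; "effort": joint torques, N m; "tool_pos": TCP position; "tool_rot": TCP orientation; "contact_force": force on the tool from outside, world axes, zero at the start; "wrist_torque": the same for the moment, N m; "opening": finger opening in m; "grip_force": force on a finger pad.
Only numpy, scipy, OpenCV 4.12 (cv2) and the standard library are available. Lean on these libraries where they do the work, as an engineer would, in place of code of your own. Each camera call takes 0.05 s, during which the arm holds its last target. There are 200 camera calls.

### The job

The gas flow alarm box on the bench has tripped and needs resetting: push its sliding guard aside so that the square well lies fully open, reach the fingertips into the square well and press the sunken key fully down, then let it up and push the guard back the other way until it is fully home over the square well. Only push and press with the fingertips, without forcing anything: do not grip the guard or anything else, do not press the key in the round well, and leave the glassware and other things round the alarm box where they are.

Things in the scene. Friction and masses are not known exactly. Their poses are not given: they have to be found in the camera images.
- alarm_box: gas flow alarm box: grey, fixed, 94 mm deep (its x) by 160 mm long (its y), tops of its two guard tracks 67 mm above the worktop. Origin: centre of its underside, on the worktop; z up. The guard slides along y. Two key modules sit at y = +31 and -31 mm; either may be in either place. The open way between the tracks is 62 mm wide in x. A spigot and a gland stick out 18 mm at the back (+x).
- reset_well (a point): centre of the mouth of the square well, 58 mm above the worktop. The well is 46 by 46 mm with sides parallel to the alarm box's axes and 23 mm deep; the sunken square reset key lies in it.
- reset_key_top (a point): centre of the top face of the square reset key (32 by 32 mm, white), 16 mm below the mouth of its well when up
- reset_key (a joint): travel of the reset key in m: 0 up, 0.006 fully down. A spring pushes it up: about 1.8 N to start it, 5.4 N at full travel, then a hard stop.
- test_well (a point): centre of the mouth of the round well, 46 mm across, 23 mm deep, at the same height as the square well; the round test key (34 mm across, white) lies sunken 16 mm in it
- test_key (a joint): travel of the round test key in m: 0 up, 0.006 fully down, sprung like the reset key; not to be pressed
- guard (a joint): position of the sliding guard along the alarm box's y axis in m: -0.031 (stop: centred over the well at y = -31 mm) to 0.031 (stop: centred over the well at y = +31 mm); 0 is midway. It stays where it is left; about 2 N slides it.
- guard_rib (a point): middle of the top of the rib on the guard; axes as the alarm box. The guard is a flat dark steel plate, 57 mm along the box's y, filling the 62 mm between the tracks, its top 62 mm above the worktop, 1 mm clear of the wells' mouths. Across its middle stands a rib 44 mm long (along x), 8 mm thick (along y), its top 77 mm above the worktop.
- beaker: bystander, loose: small clear beaker, 44x50x56 mm tall; origin at the centre of its underside; to be left where it is
- vial_a: bystander, loose: capped sample vial, 20 mm across, 48 mm tall; origin at the centre of its underside; to be left where it is
- vial_b: bystander, loose: second capped sample vial, 20 mm across, 48 mm tall; origin at the centre of its underside; to be left where it is
- film: bystander, loose: white roll standing on end, 62 mm across, 50 mm tall; origin at the centre of its underside; to be left where it is
- dish: bystander, loose: flat clear petri dish, 90 mm across, 17 mm tall; origin at the centre of its underside; to be left where it is
- boat: bystander, loose: white weighing boat, 68 mm square, 16 mm tall; origin at the centre of its underside; to be left where it is

How it is judged:
By the outcome, as a careful person would: the job done as asked, in the order asked, and still so for the second after the job is handed in, with the robot touching nothing.
It also fails if it takes over 51 s, if anything falls off the work surface, if the arm or the gripper's body presses on something with over 40 N, if the wrist force passes 120 N, or if a joint passes its speed limit or range.

## Working session

There is one attempt and no reset: what is moved stays moved. The work goes in short steps, Python scripts to look and compute and a tool call to move; the robot and the scene stay as the last step left them, time stands still between calls to the robot, and variables do not carry over. Pictures are saved under pics/ and viewed, at most 12 in all, crops included, and the job is handed in when it is done.

Besides the shell and the picture viewer there is one more tool, called after "Request:" as name(argument=value, ...), one argument or row to a line, values as JSON. carry_out: Moves the arm, as the interface text tells. Its arguments: {"type":"object","properties":{"moves":{"type":"array"},"grip":{"type":"number"},"newtons":{"type":"number"}},"required":["moves"]}

```bash
mkdir -p pics; cat > h.py <<'E'
import numpy as np, cv2
from scipy.spatial.transform import Rotation as Ro
from station import ctrl
def ray(cam,px,obs=None):
    c=ctrl.calibration(cam)
    d=np.array([(px[0]-c["cx"])/c["fx"],(px[1]-c["cy"])/c["fy"]])
    s=d.copy()
    for _ in range(20): s=d/(1+c["k1"]*(s@s))
    v=np.array([s[0],s[1],1.0])
    if "R" in c:
        R=np.array(c["R"]);t=np.array(c["t"]); return -R.T@t,R.T@v
    T=np.array(c["T_tool_cam"]);o=obs or ctrl.get_obs()
    R=Ro.from_rotvec(o["tool_rot"]).as_matrix()
    return R@T[:3,3]+np.array(o["tool_pos"]),R@T[:3,:3]@v
def onz(cam,px,z,obs=None):
    o,d=ray(cam,px,obs); return o+d*(z-o[2])/d[2]
def snap(cam,fn):
    im=ctrl.get_image(cam); cv2.imwrite("pics/"+fn,cv2.cvtColor(im,cv2.COLOR_RGB2BGR)); return im
E
python3 - <<'E'
from h import *
o=ctrl.get_obs();print(o["t"],np.round(o["tool_pos"],3),np.round(o["tool_rot"],3),o["contact_force"])
a=snap("top","top0.png");b=snap("side","side0.png")
Z=dict(alarm_box=0,reset_well=.058,test_well=.058,reset_key_top=.042,guard_rib=.077,beaker=0,vial_a=0,film=0,dish=0,boat=0)
for c in("top","side"):
  for q,z in Z.items():
    for m in ctrl.mark_of(c,q)[:2]:
      print(c,q,round(m["confidence"],2),np.round(m["pixel"],0),np.round(onz(c,m["pixel"],z)[:2],3))
cv2.imwrite("pics/both0.png",cv2.resize(cv2.cvtColor(np.vstack([a,b]),cv2.COLOR_RGB2BGR),(400,600)))
print(ctrl.get_obs()["t"])
E
```

```text
0.0 [ 0.192 -0.594  0.23 ] [-3.101 -0.489  0.   ] [-0.51455332  0.26431925  0.07232357]
top alarm_box 0.92 [261. 203.] [ 0.515 -0.027]
top reset_well 0.64 [278. 200.] [ 0.52  -0.065]
top test_well 0.71 [252. 196.] [ 0.53  -0.004]
top reset_key_top 0.61 [275. 203.] [ 0.512 -0.06 ]
top guard_rib 0.62 [270. 198.] [ 0.524 -0.046]
top beaker 0.79 [218. 184.] [0.563 0.081]
top beaker 0.25 [279. 201.] [ 0.518 -0.072]
top vial_a 0.57 [236. 222.] [0.467 0.035]
top vial_a 0.5 [276. 235.] [ 0.433 -0.064]
top film 0.8 [317. 214.] [ 0.483 -0.167]
top film 0.38 [217. 183.] [0.566 0.083]
top dish 0.7 [253. 144.] [ 0.665 -0.008]
top boat 0.74 [298. 153.] [ 0.639 -0.122]
top boat 0.68 [251. 197.] [ 0.529 -0.002]
side alarm_box 0.89 [245. 248.] [ 0.525 -0.036]
side alarm_box 0.16 [321. 259.] [ 0.631 -0.124]
side reset_well 0.39 [205. 233.] [ 0.448 -0.049]
side test_well 0.82 [241. 217.] [ 0.524 -0.021]
side reset_key_top 0.39 [248. 236.] [ 0.52  -0.064]
side guard_rib 0.98 [245. 212.] [ 0.525 -0.04 ]
side guard_rib 0.71 [321. 259.] [ 0.569 -0.223]
side beaker 0.48 [249. 238.] [ 0.543 -0.008]
side vial_a 0.67 [203. 272.] [ 0.433 -0.074]
side vial_a 0.64 [204. 232.] [0.474 0.053]
side film 0.77 [247. 299.] [ 0.472 -0.171]
side film 0.71 [246. 228.] [0.553 0.029]
side dish 0.79 [306. 227.] [ 0.662 -0.015]
side boat 0.68 [319. 262.] [ 0.624 -0.13 ]
side boat 0.26 [202. 272.] [ 0.431 -0.074]
1.1
```

View pics/top0.png

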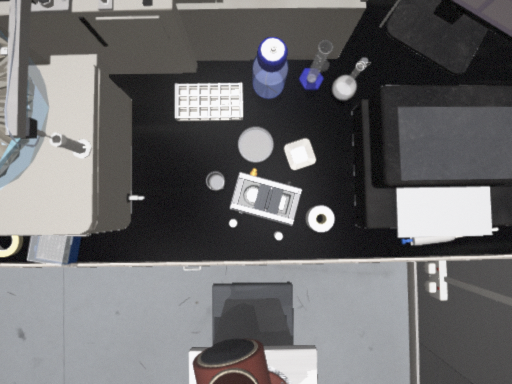

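View pics/side0.png

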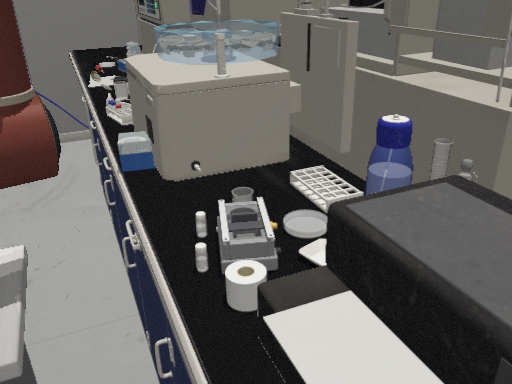

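The top view shows the box at about (265,198), tilted slightly, with the vials in front at (233,223) and (278,236), the film roll on the right and the beaker on the left. The side view agrees. I'll zoom in on the box.

```bash
python3 - <<'E'
import cv2,numpy as np
a=cv2.imread("pics/top0.png")[160:250,200:345];b=cv2.imread("pics/side0.png")[180:310,180:340]
a=cv2.resize(a,(483,300),interpolation=cv2.INTER_CUBIC);b=cv2.resize(b,(369,300),interpolation=cv2.INTER_CUBIC)
c=np.zeros((600,483,3),np.uint8);c[:300]=a;c[300:,:369]=b;cv2.imwrite("pics/crop0.png",c)
E
```

```text
(no output)
```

View pics/crop0.png

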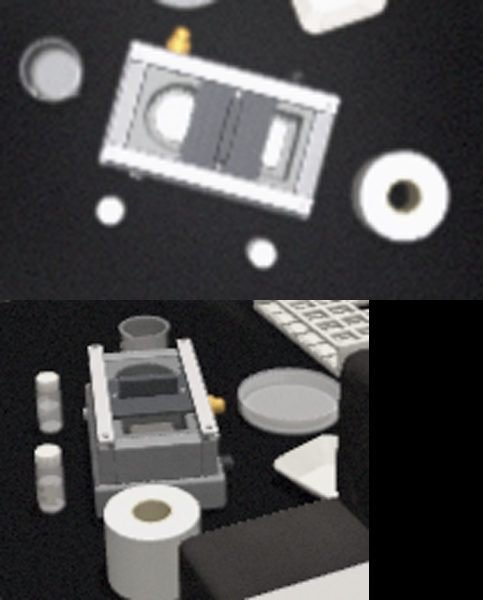

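The square well is on the −y (right) side and the guard is near midway. So the guard goes towards +y first and back towards −y afterwards. I'll fit the box pose from its track corners.

```bash
python3 - <<'E'
from h import *
P=[(133,43),(338,100),(305,215),(102,162)]
w=np.array([onz("top",(200+x/3.331,160+y/3.333),.067)[:2] for x,y in P]);print(w.round(3))
c=w.mean(0);v=(w[0]+w[3]-w[1]-w[2])/2;u=(w[0]+w[1]-w[2]-w[3])/2
print(c.round(4),np.linalg.norm(v),np.linalg.norm(u),np.arctan2(-v[0],v[1]),np.arctan2(u[1],u[0]))
o=ctrl.get_obs();R=Ro.from_rotvec(o["tool_rot"]).as_matrix();print(R.round(3))
yaw=np.arctan2(-v[0],v[1])
print("tool yaw",np.arctan2(R[1,0],R[0,0]), "tcp",o["tool_pos"])
T=ctrl.calibration("wrist")["T_tool_cam"];print(np.round(T,3))
E
```

```text
[[ 0.584  0.023]
 [ 0.542 -0.12 ]
 [ 0.461 -0.095]
 [ 0.501  0.046]]
[ 0.5219 -0.0366] 0.1481889566269759 0.08509001592575835 -0.27853269129225394 -0.28424478116981444
[[ 0.951  0.308  0.   ]
 [ 0.308 -0.951 -0.   ]
 [ 0.     0.    -1.   ]]
tool yaw 0.3127714329442455 tcp [ 0.19232676 -0.59466752  0.23132909]
[[ 0.    -0.952 -0.305  0.078]
 [ 1.     0.    -0.     0.001]
 [ 0.    -0.305  0.952 -0.142]
 [ 0.     0.     0.     1.   ]]
```

Request:
carry_out(
  moves=[
    {"turn": 0.148},
    {"turn": 0.148},
    {"turn": 0.148},
    {"turn": 0.148},
    {"x": 0.12,"y": -1},
    {"x": 0.12,"y": -1},
    {"x": 0.12,"y": -1},
    {"x": 0.12,"y": -1},
  ],
  grip=0,
  newtons=40,
)

```text
validation failed for argument at $.mo...
```

Request:
carry_out(
  moves=[
    {"x": 0.12,"y": -1},
    {"x": 0.12,"y": -1},
    {"x": 0.12,"y": -1},
    {"x": 0.12,"y": -1},
    {"x": 0.12,"y": -1},
    {"x": 0.12,"y": -1},
    {"x": 0.12,"y": -1},
    {"x": 0.12,"y": -1},
  ],
)

```text
validation failed for argument at $.mo...
```

Request:
carry_out(
  moves=[
    {"x": 0.12,"y": -1},
    {"x": 0.12,"y": -1},
    {"x": 0.12,"y": -1},
    {"x": 0.12,"y": -1},
    {"x": 0.12,"y": -1},
    {"x": 0.55,"y": -1,"z": 0.15},
    {"x": 0.55,"y": -1,"z": 0.15},
    {"x": 0.55,"y": -1,"z": 0.15},
  ],
)

```text
validation failed for argument at $.mo...
```

Request:
carry_out(
  moves=[
    {"x": 0.55,"y": -1,"z": 0.15},
    {"x": 0.55,"y": -1,"z": 0.15},
    {"x": 0.55,"y": -1,"z": 0.15},
    {"x": 0.55,"y": -1,"z": 0.15},
    {"x": 0.55,"y": -1,"z": 0.15},
    {"x": 0},
    {"x": 0},
    {"x": 0},
  ],
)

```text
validation failed for argument at $.mo...
```

```bash
python3 - <<'E'
from h import *
o=ctrl.get_obs();print(o["t"],np.round(o["tool_pos"],4),np.round(o["tool_rot"],3),o["contact_force"],o["opening"])
snap("wrist","w1.png")
for q,z in dict(reset_well=.058,test_well=.058,reset_key_top=.042,guard_rib=.077).items():
  for m in ctrl.mark_of("wrist",q)[:2]:
    print(q,round(m["confidence"],2),np.round(m["pixel"],0),np.round(onz("wrist",m["pixel"],z,o)[:2],4))
E
```

```text
1.1 [ 0.1923 -0.5947  0.2313] [3.103 0.489 0.   ] [ 0.07986618 -1.11663171 -0.42581633] 0.08574273744305323
```

View pics/w1.png

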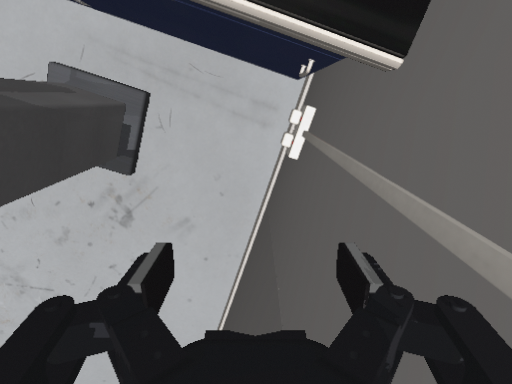

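Every move was refused because each row needs all four keys, so the arm is still at the start and the wrist view shows only the floor and bench edge. I'll resend the moves with full rows.

Request:
carry_out(
  moves=[
    {"x": 0,"y": 0,"z": 0,"turn": 0.148},
    {"x": 0,"y": 0,"z": 0,"turn": 0.148},
    {"x": 0,"y": 0,"z": 0,"turn": 0.148},
    {"x": 0,"y": 0,"z": 0,"turn": 0.148},
    {"x": 0.12,"y": -1,"z": 0,"turn": 0},
    {"x": 0.12,"y": -1,"z": 0,"turn": 0},
    {"x": 0.12,"y": -1,"z": 0,"turn": 0},
    {"x": 0.12,"y": -1,"z": 0,"turn": 0},
  ],
  grip=0,
  newtons=40,
)

```text
t: 2.15
tool_pos: [0.2317, -0.501, 0.2313]
tool_rot: [3.111, -0.438, 0.0]
contact_force: [0.3, 0.6, 0.9]
opening: -0.0002
grip_force: 0.0
```

Request:
carry_out(
  moves=[
    {"x": 0.12,"y": -1,"z": 0,"turn": 0},
    {"x": 0.12,"y": -1,"z": 0,"turn": 0},
    {"x": 0.12,"y": -1,"z": 0,"turn": 0},
    {"x": 0.12,"y": -1,"z": 0,"turn": 0},
    {"x": 0.12,"y": -1,"z": 0,"turn": 0},
    {"x": 0.12,"y": -1,"z": 0,"turn": 0},
    {"x": 0.12,"y": -1,"z": 0,"turn": 0},
    {"x": 0.12,"y": -1,"z": 0,"turn": 0},
  ],
)

```text
t: 2.95
tool_pos: [0.3099, -0.3152, 0.2315]
tool_rot: [3.111, -0.437, 0.001]
contact_force: [0.1, -0.8, -0.1]
opening: -0.0004
grip_force: 0.0
```

Request:
carry_out(
  moves=[
    {"x": 0.12,"y": -1,"z": 0,"turn": 0},
    {"x": 0.12,"y": -1,"z": 0,"turn": 0},
    {"x": 0.12,"y": -1,"z": 0,"turn": 0},
    {"x": 0.12,"y": -1,"z": 0,"turn": 0},
    {"x": 0.12,"y": -1,"z": 0,"turn": 0},
    {"x": 0.55,"y": -1,"z": 0.15,"turn": 0},
    {"x": 0.55,"y": -1,"z": 0.15,"turn": 0},
    {"x": 0.55,"y": -1,"z": 0.15,"turn": 0},
  ],
)

```text
t: 3.75
tool_pos: [0.4195, -0.1385, 0.2203]
tool_rot: [3.111, -0.437, 0.002]
contact_force: [-0.6, -0.3, 1.0]
opening: -0.0002
grip_force: 0.0
```

Request:
carry_out(
  moves=[
    {"x": 0.55,"y": -1,"z": 0.15,"turn": 0},
    {"x": 0.55,"y": -1,"z": 0.15,"turn": 0},
    {"x": 0.55,"y": -1,"z": 0.15,"turn": 0},
    {"x": 0.55,"y": -1,"z": 0.15,"turn": 0},
    {"x": 0.55,"y": -1,"z": 0.15,"turn": 0},
    {"x": 0,"y": 0,"z": 0,"turn": 0},
    {"x": 0,"y": 0,"z": 0,"turn": 0},
    {"x": 0,"y": 0,"z": 0,"turn": 0},
  ],
)

```text
t: 4.55
tool_pos: [0.5189, -0.0387, 0.2014]
tool_rot: [3.111, -0.438, -0.0]
contact_force: [-0.2, 0.3, 0.0]
opening: -0.0001
grip_force: 0.0
```

```bash
python3 - <<'E'
from h import *
o=ctrl.get_obs();print(o["t"],np.round(o["tool_pos"],4),np.round(o["tool_rot"],3),o["contact_force"],o["opening"])
snap("wrist","w2.png")
for q,z in dict(reset_well=.058,test_well=.058,reset_key_top=.042,guard_rib=.077).items():
  for m in ctrl.mark_of("wrist",q)[:2]:
    print(q,round(m["confidence"],2),np.round(m["pixel"],0),np.round(onz("wrist",m["pixel"],z,o)[:2],4))
E
```

```text
4.55 [ 0.5189 -0.0387  0.2014] [ 3.111 -0.438 -0.   ] [-0.17507252  0.3389482   0.03841433] -7.473458494675737e-05
reset_well 0.69 [280. 172.] [ 0.518  -0.0657]
reset_well 0.57 [250. 162.] [ 0.5374 -0.0396]
test_well 0.86 [222. 172.] [ 0.5347 -0.0079]
reset_key_top 0.76 [280. 171.] [ 0.515  -0.0667]
guard_rib 0.61 [258. 181.] [ 0.5206 -0.043 ]
```

View pics/w2.png

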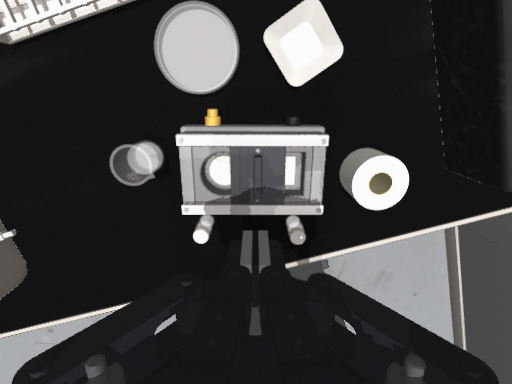

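Box squarely aligned in the wrist view: tracks' outer corners about (177,134), (328,134), (325,215), (181,215); rib at (258,178), square key visible at (290,170). Nothing disturbed.

```bash
cat >> h.py <<'E'
def tl(p,o):
    return Ro.from_rotvec(o["tool_rot"]).as_matrix().T@(np.array(p)-o["tool_pos"])
E
python3 - <<'E'
from h import *
o=ctrl.get_obs()
w=np.array([onz("wrist",p,.067,o) for p in [(177,134.5),(328,134.5),(324,214.5),(181,214.5)]])
l=np.array([tl(p,o) for p in w]);print((l*1000).round(1)); c=l.mean(0);print("centre tool mm",c*1000)
print("yaw err",np.arctan2(l[1,0]-l[0,0],l[1,1]-l[0,1]),np.arctan2(l[2,0]-l[3,0],l[2,1]-l[3,1]))
for p,z in [((258,150),.077),((258,200),.077),((253,155),.077),((263,155),.077),((231,175),.062),((285,175),.062),((258,178),.077)]: print(p,(tl(onz("wrist",p,z,o),o)*1000).round(1))
im=cv2.imread("pics/w2.png")[115:230,165:340];cv2.imwrite("pics/c2.png",cv2.resize(im,(700,460),interpolation=cv2.INTER_CUBIC))
E
```

```text
[[ 46.6 -75.5 134.6]
 [ 46.6  71.4 134.6]
 [-37.4  73.8 134.6]
 [-37.5 -78.3 134.6]]
centre tool mm [  4.59282663  -2.12620403 134.60710652]
yaw err 0.00016003376360086688 0.0003658646556547417
(258, 150) [ 33.1   3.3 124.6]
(258, 200) [-17.4   3.5 124.6]
(253, 155) [ 28.3  -1.5 124.6]
(263, 155) [ 28.3   8.1 124.6]
(231, 175) [  4.6 -24.4 139.6]
(285, 175) [  4.6  31.5 139.6]
(258, 178) [  5.5   3.4 124.6]
```

View pics/c2.png

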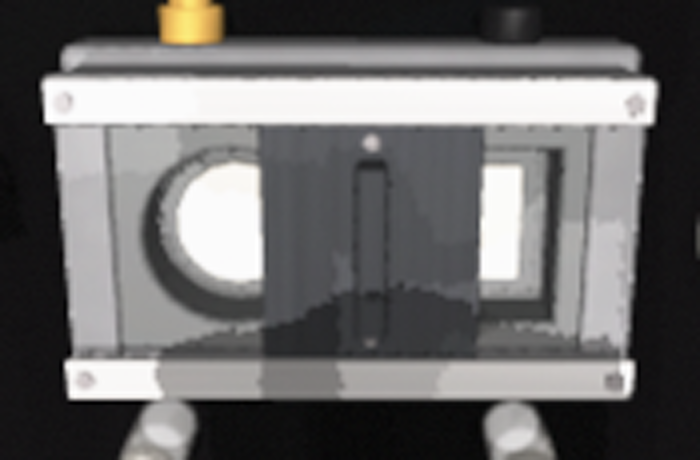

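Request:
carry_out(
  moves=[
    {"x": 0.09,"y": 0.64,"z": 0.5,"turn": 0},
    {"x": 0.09,"y": 0.64,"z": 0.5,"turn": 0},
    {"x": 0,"y": 0,"z": 1,"turn": 0},
    {"x": 0,"y": 0,"z": 1,"turn": 0},
    {"x": 0,"y": 0,"z": 1,"turn": 0},
    {"x": 0,"y": 0,"z": 0.8,"turn": 0},
    {"x": 0,"y": 0,"z": 0.5,"turn": 0},
    {"x": 0,"y": 0,"z": 0,"turn": 0},
  ],
)

```text
t: 5.6
tool_pos: [0.5133, -0.07, 0.0669]
tool_rot: [-3.11, 0.438, 0.006]
contact_force: [0.0, 0.7, -0.6]
opening: 0.0002
grip_force: 0.0
```

Request:
carry_out(
  moves=[
    {"x": 0,"y": -0.2,"z": 0,"turn": 0},
    {"x": 0,"y": -0.2,"z": 0,"turn": 0},
    {"x": 0,"y": -0.2,"z": 0,"turn": 0},
    {"x": 0,"y": -0.2,"z": 0,"turn": 0},
    {"x": 0,"y": -0.2,"z": 0,"turn": 0},
    {"x": 0,"y": -0.2,"z": 0,"turn": 0},
    {"x": 0,"y": -0.2,"z": 0,"turn": 0},
    {"x": 0,"y": -0.1,"z": 0,"turn": 0},
  ],
)

```text
t: 6.4
tool_pos: [0.5265, -0.034, 0.0703]
tool_rot: [3.111, -0.436, 0.004]
contact_force: [-0.5, -2.4, 6.1]
opening: 0.0001
grip_force: 3.0
```

```bash
python3 - <<'E'
from h import *
w=snap("wrist","w3.png");s=snap("side","s3.png")
o=ctrl.get_obs();print(o["t"],np.round(o["tool_pos"],4),np.round(o["contact_force"],1),np.round(o["wrist_torque"],2),tl((0.5189+0,-0.0387,.0),o))
a=cv2.resize(w[115:265,165:340],(700,600),interpolation=cv2.INTER_CUBIC)[:600]
b=cv2.resize(s[150:290,180:300],(514,600),interpolation=cv2.INTER_CUBIC)
c=cv2.resize(np.hstack([a,b]),(800,395));cv2.imwrite("pics/c3.png",cv2.cvtColor(c,cv2.COLOR_RGB2BGR))
E
```

```text
6.5 [ 0.5266 -0.0338  0.0703] [ 0.  -0.1  5.7] [-0.11 -0.01  0.02] [-0.0062108   0.00685592  0.07027614]
```

View pics/c3.png

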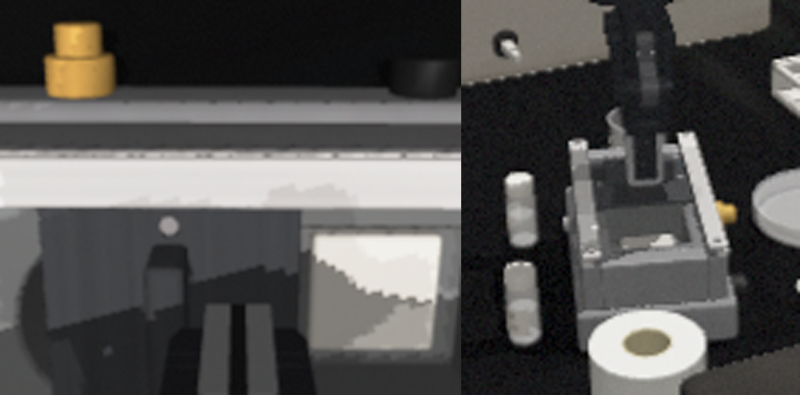

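```bash
python3 - <<'E'
from h import *
o=ctrl.get_obs()
f=lambda x,y:(165+x/2.636,115+y/2.636)
for n,p,z in [("edgeR",(301,230),.062),("edgeL",(42,260),.062),("rib L",(148,262),.077),("rib R",(187,262),.077),("track L?",(0,208),.067),("finger L",(203,305),.072),("finger R",(272,305),.072),("shoulderL",(185,330),.09),("shoulderR",(290,330),.09)]:
    print(n,(tl(onz("wrist",f(*p),z,o),o)*1000).round(1))
E
```

```text
edgeR [23.1 14.2  8.4]
edgeL [ 16.  -42.4   8.4]
rib L [ 21.9 -17.2  -6.6]
rib R [21.9 -9.5 -6.6]
track L? [ 29.7 -48.8   3.4]
finger L [10.1 -6.7 -1.7]
finger R [10.1  7.7 -1.7]
shoulderL [ 13.8  -9.2 -19.7]
shoulderR [ 13.8  10.2 -19.7]
```

Request:
carry_out(
  moves=[
    {"x": 0,"y": 0,"z": -0.06,"turn": 0},
    {"x": 0,"y": 0,"z": -0.06,"turn": 0},
    {"x": 0,"y": 0,"z": 0,"turn": 0},
    {"x": 0,"y": 0,"z": 0,"turn": 0},
    {"x": 0,"y": 0,"z": 0,"turn": 0},
    {"x": 0,"y": 0,"z": 0,"turn": 0},
    {"x": 0,"y": 0,"z": 0,"turn": 0},
    {"x": 0,"y": 0,"z": 0,"turn": 0},
  ],
)

```text
t: 7.3
tool_pos: [0.5251, -0.0342, 0.0718]
tool_rot: [-3.111, 0.437, 0.0]
contact_force: [-0.4, 0.2, 0.1]
opening: -0.0001
grip_force: 0.0
```

Request:
carry_out(
  moves=[
    {"x": 0.03,"y": -0.1,"z": 0,"turn": 0},
    {"x": 0.03,"y": -0.1,"z": 0,"turn": 0},
    {"x": 0,"y": -0.1,"z": 0,"turn": 0},
    {"x": 0,"y": -0.1,"z": 0,"turn": 0},
    {"x": 0,"y": -0.05,"z": 0,"turn": 0},
    {"x": 0,"y": -0.04,"z": 0,"turn": 0},
    {"x": 0,"y": 0,"z": 0,"turn": 0},
    {"x": 0,"y": 0,"z": 0,"turn": 0},
  ],
)

```text
t: 8.1
tool_pos: [0.5301, -0.0227, 0.0718]
tool_rot: [-3.111, 0.437, -0.0]
contact_force: [0.6, -0.4, 0.8]
opening: 0.0003
grip_force: 0.5
```

```bash
python3 - <<'E'
from h import *
o=ctrl.get_obs();print(o["t"],np.round(o["tool_pos"],4),np.round(o["contact_force"],1))
w=snap("wrist","w4.png");s=snap("side","s4.png")
a=cv2.resize(w[115:265,165:340],(700,600),interpolation=cv2.INTER_CUBIC)[:600]
b=cv2.resize(s[150:290,180:300],(514,600),interpolation=cv2.INTER_CUBIC)
c=cv2.resize(np.hstack([a,b]),(800,395));cv2.imwrite("pics/c4.png",cv2.cvtColor(c,cv2.COLOR_RGB2BGR))
E
```

```text
8.1 [ 0.5301 -0.0227  0.0718] [ 0.6 -0.4  0.8]
```

View pics/c4.png

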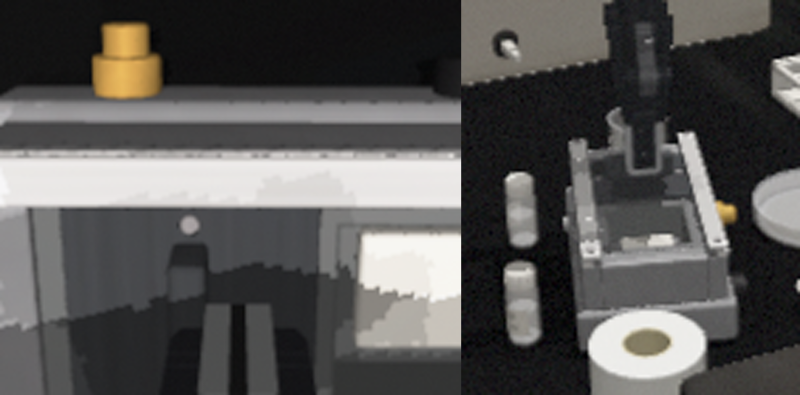

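```bash
python3 - <<'E'
from h import *
o=ctrl.get_obs()
f=lambda x,y:(165+x/2.636,115+y/2.636)
print("tcp in w2 tool frame",(Ro.from_rotvec([3.111,-.438,0]).as_matrix().T@(np.array(o["tool_pos"])-[.5189,-.0387,.2014])*1000).round(1),np.round(o["contact_force"],1))
for n,p,z in [("edgeR",(320,230),.062),("edgeL",(60,230),.062),("rib L",(168,262),.077),("rib R",(208,262),.077),("well L",(334,230),.058),("key L",(360,240),.042),("finger L",(203,305),.072),("finger R",(274,305),.072)]:
    print(n,(tl(onz("wrist",f(*p),z,o),o)*1000).round(1))
E
```

```text
tcp in w2 tool frame [  6.3 -18.4 129.6] [ 0.7 -1.  -0.2]
edgeR [22.5 18.5  9.8]
edgeL [ 22.5 -38.3   9.8]
rib L [ 21.3 -13.4  -5.2]
rib R [21.3 -5.4 -5.2]
well L [21.1 22.1 13.8]
key L [12.5 30.9 29.8]
finger L [ 9.4 -6.8 -0.2]
finger R [ 9.4  8.2 -0.2]
```

Request:
carry_out(
  moves=[
    {"x": -0.04,"y": -0.06,"z": 0,"turn": 0},
    {"x": -0.04,"y": -0.06,"z": 0,"turn": 0},
    {"x": 0,"y": -0.06,"z": 0,"turn": 0},
    {"x": 0,"y": -0.06,"z": 0,"turn": 0},
    {"x": 0,"y": -0.04,"z": 0,"turn": 0},
    {"x": 0,"y": 0,"z": 0,"turn": 0},
    {"x": 0,"y": 0,"z": 0,"turn": 0},
    {"x": 0,"y": 0,"z": 0,"turn": 0},
  ],
)

```text
t: 9.0
tool_pos: [0.5297, -0.0172, 0.072]
tool_rot: [3.107, -0.436, -0.001]
contact_force: [-1.0, -8.5, 1.9]
opening: 0.0
grip_force: 4.3
```

Request:
carry_out(
  moves=[
    {"x": 0,"y": -0.03,"z": 0,"turn": 0},
    {"x": 0,"y": -0.03,"z": 0,"turn": 0},
    {"x": 0,"y": 0,"z": 0,"turn": 0},
    {"x": 0,"y": 0,"z": 0,"turn": 0},
    {"x": 0,"y": 0,"z": 0,"turn": 0},
    {"x": 0,"y": 0,"z": 0,"turn": 0},
    {"x": 0,"y": 0,"z": 0,"turn": 0},
    {"x": 0,"y": 0,"z": 0,"turn": 0},
  ],
)

```text
t: 9.8
tool_pos: [0.5297, -0.0171, 0.072]
tool_rot: [3.104, -0.435, -0.002]
contact_force: [-3.6, -13.3, 2.8]
opening: 0.0
grip_force: 6.6
```

Request:
carry_out(
  moves=[
    {"x": 0,"y": 0.2,"z": -0.1,"turn": 0},
    {"x": 0,"y": 0.5,"z": 0,"turn": 0},
    {"x": 0,"y": 0.5,"z": 0,"turn": 0},
    {"x": 0,"y": 0.5,"z": 0,"turn": 0},
    {"x": 0,"y": 0.48,"z": 0,"turn": 0},
    {"x": 0,"y": 0,"z": 0,"turn": 0},
    {"x": 0,"y": 0,"z": 0,"turn": 0},
    {"x": 0,"y": 0,"z": 0,"turn": 0},
  ],
)

```text
t: 10.6
tool_pos: [0.5154, -0.0663, 0.0743]
tool_rot: [-3.111, 0.437, -0.0]
contact_force: [0.2, 1.2, 0.3]
opening: -0.0001
grip_force: 0.0
```

```bash
python3 - <<'E'
from h import *
o=ctrl.get_obs();print(o["t"],np.round(o["tool_pos"],4),np.round(o["contact_force"],1),"orig frame",(Ro.from_rotvec([3.111,-.438,0]).as_matrix().T@(np.array(o["tool_pos"])-[.5189,-.0387,.2014])*1000).round(1))
w=snap("wrist","w5.png");s=snap("side","s5.png")
for q,z in dict(reset_well=.058,reset_key_top=.042).items():
  for m in ctrl.mark_of("wrist",q)[:2]:
    print(q,round(m["confidence"],2),np.round(m["pixel"],0),(1000*tl(onz("wrist",m["pixel"],z,o),o)).round(1))
a=cv2.resize(w[115:265,165:340],(700,600),interpolation=cv2.INTER_CUBIC)[:600]
b=cv2.resize(s[150:290,180:300],(514,600),interpolation=cv2.INTER_CUBIC)
c=cv2.resize(np.hstack([a,b]),(800,395));cv2.imwrite("pics/c5.png",cv2.cvtColor(c,cv2.COLOR_RGB2BGR))
E
```

```text
10.6 [ 0.5154 -0.0663  0.0743] [0.2 1.2 0.3] orig frame [  4.3  27.5 127.1]
reset_well 0.88 [258. 231.] [ 1.   2.1 16.3]
reset_key_top 0.69 [257. 222.] [-0.1  1.6 32.3]
```

View pics/c5.png

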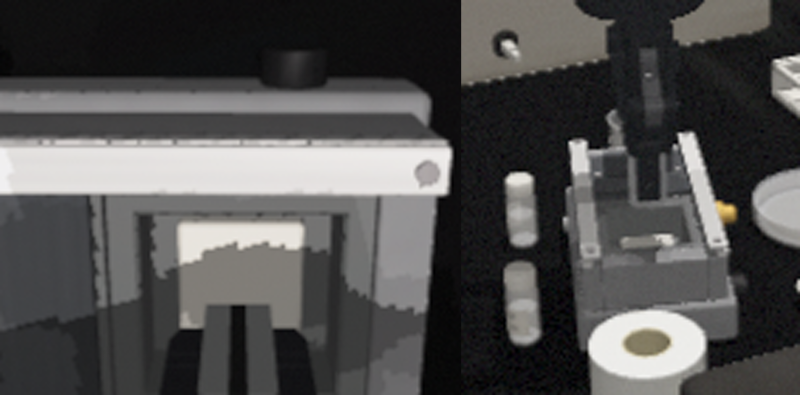

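The guard is at its stop and the square well (crop 138–345) is fully open. The key is centred on the fingers to within about 2 mm, so I'll descend.

Request:
carry_out(
  moves=[
    {"x": 0,"y": 0.05,"z": 0.4,"turn": 0},
    {"x": 0,"y": 0,"z": 0.4,"turn": 0},
    {"x": 0,"y": 0,"z": 0.3,"turn": 0},
    {"x": 0,"y": 0,"z": 0.1,"turn": 0},
    {"x": 0,"y": 0,"z": 0.1,"turn": 0},
    {"x": 0,"y": 0,"z": 0.1,"turn": 0},
    {"x": 0,"y": 0,"z": 0.1,"turn": 0},
    {"x": 0,"y": 0,"z": 0,"turn": 0},
  ],
)

```text
t: 11.6
tool_pos: [0.515, -0.0677, 0.037]
tool_rot: [-3.111, 0.437, 0.001]
contact_force: [-3.3, 0.7, 4.6]
opening: -0.0
grip_force: 2.3
```

Request:
carry_out(
  moves=[
    {"x": 0,"y": 0,"z": 0.06,"turn": 0},
    {"x": 0,"y": 0,"z": 0,"turn": 0},
    {"x": 0,"y": 0,"z": 0,"turn": 0},
    {"x": 0,"y": 0,"z": 0,"turn": 0},
    {"x": 0,"y": 0,"z": 0,"turn": 0},
    {"x": 0,"y": 0,"z": 0,"turn": 0},
    {"x": 0,"y": 0,"z": 0,"turn": 0},
    {"x": 0,"y": 0,"z": 0,"turn": 0},
  ],
)

```text
t: 12.4
tool_pos: [0.5152, -0.0677, 0.036]
tool_rot: [3.111, -0.437, 0.0]
contact_force: [-4.1, 1.6, 5.4]
opening: -0.0001
grip_force: 3.1
```

Request:
carry_out(
  moves=[
    {"x": 0,"y": 0,"z": 0.05,"turn": 0},
    {"x": 0,"y": 0,"z": 0.05,"turn": 0},
    {"x": 0,"y": 0,"z": 0,"turn": 0},
    {"x": 0,"y": 0,"z": 0,"turn": 0},
    {"x": 0,"y": 0,"z": 0,"turn": 0},
    {"x": 0,"y": 0,"z": 0,"turn": 0},
    {"x": 0,"y": 0,"z": 0,"turn": 0},
    {"x": 0,"y": 0,"z": 0,"turn": 0},
  ],
)

```text
t: 13.2
tool_pos: [0.5153, -0.0677, 0.0358]
tool_rot: [3.111, -0.437, -0.002]
contact_force: [-11.7, 2.8, 20.5]
opening: 0.0003
grip_force: 10.4
```

Request:
carry_out(
  moves=[
    {"x": 0,"y": 0,"z": -0.2,"turn": 0},
    {"x": 0,"y": 0,"z": -0.4,"turn": 0},
    {"x": 0,"y": 0,"z": -0.6,"turn": 0},
    {"x": 0,"y": 0,"z": -0.7,"turn": 0},
    {"x": 0,"y": 0,"z": -0.6,"turn": 0},
    {"x": 0,"y": 0,"z": 0,"turn": 0},
    {"x": 0,"y": 0,"z": 0,"turn": 0},
    {"x": 0,"y": 0,"z": 0,"turn": 0},
  ],
)

```text
t: 14.0
tool_pos: [0.5144, -0.0675, 0.0944]
tool_rot: [-3.111, 0.437, 0.002]
contact_force: [0.0, 0.6, -1.0]
opening: -0.0003
grip_force: 0.0
```

Request:
carry_out(
  moves=[
    {"x": 0,"y": -0.7,"z": 0,"turn": 0},
    {"x": 0,"y": -0.7,"z": 0,"turn": 0},
    {"x": 0,"y": -0.7,"z": 0,"turn": 0},
    {"x": 0,"y": -0.7,"z": 0,"turn": 0},
    {"x": 0,"y": -0.6,"z": 0,"turn": 0},
    {"x": 0,"y": 0,"z": 0,"turn": 0},
    {"x": 0,"y": 0,"z": 0,"turn": 0},
    {"x": 0,"y": 0,"z": 0,"turn": 0},
  ],
)

```text
t: 14.8
tool_pos: [0.5382, 0.0135, 0.095]
tool_rot: [3.111, -0.438, -0.001]
contact_force: [-0.2, -0.6, 0.4]
opening: 0.0002
grip_force: 0.0
```

```bash
python3 - <<'E'
from h import *
o=ctrl.get_obs();print(o["t"],np.round(o["tool_pos"],4),np.round(o["contact_force"],1),"orig frame",(Ro.from_rotvec([3.111,-.438,0]).as_matrix().T@(np.array(o["tool_pos"])-[.5189,-.0387,.2014])*1000).round(1))
w=snap("wrist","w6.png");s=snap("side","s6.png")
for m in ctrl.mark_of("wrist","guard_rib")[:2]:
    print(round(m["confidence"],2),np.round(m["pixel"],0),(1000*tl(onz("wrist",m["pixel"],.077,o),o)).round(1))
a=cv2.resize(w[115:265,165:340],(700,600),interpolation=cv2.INTER_CUBIC)[:600]
b=cv2.resize(s[150:290,180:300],(514,600),interpolation=cv2.INTER_CUBIC)
c=cv2.resize(np.hstack([a,b]),(800,395));cv2.imwrite("pics/c6.png",cv2.cvtColor(c,cv2.COLOR_RGB2BGR))
E
```

```text
14.8 [0.5382 0.0135 0.095 ] [-0.2 -0.6  0.4] orig frame [  4.1 -55.5 106.4]
0.71 [286. 233.] [-1.2 19.9 18. ]
```

View pics/c6.png

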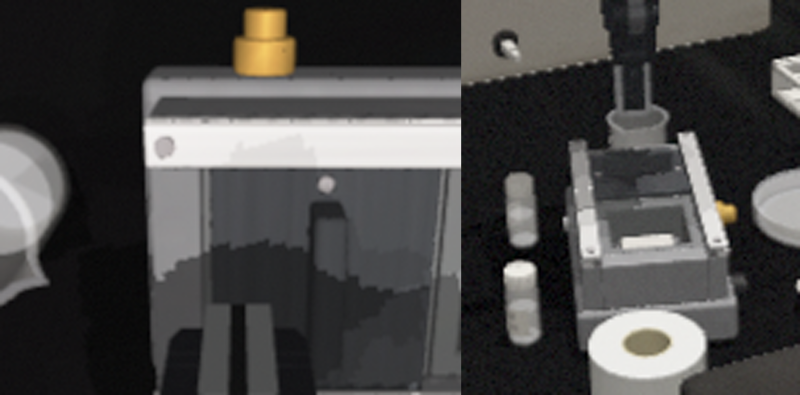

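The rib is about 20 mm away in tool +y, and the fingers are on its far side and clear of it. I'll lower and push back.

Request:
carry_out(
  moves=[
    {"x": 0,"y": 0,"z": 0.4,"turn": 0},
    {"x": 0,"y": 0,"z": 0.4,"turn": 0},
    {"x": 0,"y": 0,"z": 0.14,"turn": 0},
    {"x": 0,"y": 0,"z": 0,"turn": 0},
    {"x": 0,"y": 0.15,"z": 0,"turn": 0},
    {"x": 0,"y": 0.15,"z": 0,"turn": 0},
    {"x": 0,"y": 0.15,"z": 0,"turn": 0},
    {"x": 0,"y": 0.15,"z": 0,"turn": 0},
  ],
)

```text
t: 15.75
tool_pos: [0.5347, -0.0004, 0.0723]
tool_rot: [-3.11, 0.438, -0.002]
contact_force: [1.0, 1.7, -0.1]
opening: 0.0003
grip_force: 1.1
```

Request:
carry_out(
  moves=[
    {"x": 0,"y": 0.15,"z": 0,"turn": 0},
    {"x": 0,"y": 0.15,"z": 0,"turn": 0},
    {"x": 0,"y": 0.15,"z": 0,"turn": 0},
    {"x": 0,"y": 0.15,"z": 0,"turn": 0},
    {"x": 0,"y": 0.15,"z": 0,"turn": 0},
    {"x": 0,"y": 0.15,"z": 0,"turn": 0},
    {"x": 0,"y": 0.15,"z": 0,"turn": 0},
    {"x": 0,"y": 0.15,"z": 0,"turn": 0},
  ],
)

```text
t: 16.55
tool_pos: [0.5261, -0.0296, 0.0719]
tool_rot: [3.111, -0.437, 0.0]
contact_force: [0.8, 2.2, 1.7]
opening: 0.0004
grip_force: 1.1
```

Request:
carry_out(
  moves=[
    {"x": 0,"y": 0.13,"z": 0,"turn": 0},
    {"x": 0,"y": 0.13,"z": 0,"turn": 0},
    {"x": 0,"y": 0.13,"z": 0,"turn": 0},
    {"x": 0,"y": 0.13,"z": 0,"turn": 0},
    {"x": 0,"y": 0.13,"z": 0,"turn": 0},
    {"x": 0,"y": 0.13,"z": 0,"turn": 0},
    {"x": 0,"y": 0.1,"z": 0,"turn": 0},
    {"x": 0,"y": 0.06,"z": 0,"turn": 0},
  ],
)

```text
t: 17.35
tool_pos: [0.5195, -0.0521, 0.0718]
tool_rot: [3.111, -0.437, -0.0]
contact_force: [1.5, 1.9, 1.2]
opening: 0.0001
grip_force: 1.0
```

Request:
carry_out(
  moves=[
    {"x": 0,"y": 0.05,"z": 0,"turn": 0},
    {"x": 0,"y": 0.05,"z": 0,"turn": 0},
    {"x": 0,"y": 0.05,"z": 0,"turn": 0},
    {"x": 0,"y": 0.05,"z": 0,"turn": 0},
    {"x": 0,"y": 0.04,"z": 0,"turn": 0},
    {"x": 0,"y": 0,"z": 0,"turn": 0},
    {"x": 0,"y": 0,"z": 0,"turn": 0},
    {"x": 0,"y": 0,"z": 0,"turn": 0},
  ],
)

```text
t: 18.15
tool_pos: [0.5181, -0.0569, 0.0718]
tool_rot: [-3.109, 0.437, -0.0]
contact_force: [2.3, 4.9, 1.4]
opening: -0.0002
grip_force: 2.5
```

Request:
carry_out(
  moves=[
    {"x": 0,"y": 0.05,"z": 0,"turn": 0},
    {"x": 0,"y": 0.03,"z": 0,"turn": 0},
    {"x": 0,"y": 0,"z": 0,"turn": 0},
    {"x": 0,"y": 0,"z": 0,"turn": 0},
    {"x": 0,"y": 0,"z": 0,"turn": 0},
    {"x": 0,"y": 0,"z": 0,"turn": 0},
    {"x": 0,"y": 0,"z": 0,"turn": 0},
    {"x": 0,"y": 0,"z": 0,"turn": 0},
  ],
)

```text
t: 18.95
tool_pos: [0.518, -0.0571, 0.0718]
tool_rot: [-3.105, 0.437, -0.002]
contact_force: [3.9, 10.6, 0.8]
opening: 0.0002
grip_force: 5.6
```

The guard is at its stop: force rose to 11 N with no further motion. I'll back off, rise clear and check.

Request:
carry_out(
  moves=[
    {"x": 0,"y": -0.2,"z": 0,"turn": 0},
    {"x": 0,"y": -0.3,"z": 0,"turn": 0},
    {"x": 0,"y": 0,"z": -0.5,"turn": 0},
    {"x": 0,"y": 0,"z": -1,"turn": 0},
    {"x": 0,"y": 0,"z": -1,"turn": 0},
    {"x": 0,"y": 0,"z": -1,"turn": 0},
    {"x": 0,"y": 0,"z": -1,"turn": 0},
    {"x": 0,"y": 0,"z": -0.5,"turn": 0},
  ],
)

```text
t: 19.75
tool_pos: [0.5219, -0.0481, 0.2004]
tool_rot: [3.11, -0.437, 0.007]
contact_force: [0.8, 0.7, -0.3]
opening: -0.0001
grip_force: 0.0
```

```bash
python3 - <<'E'
from h import *
o=ctrl.get_obs();print(o["t"],np.round(o["tool_pos"],4),np.round(o["contact_force"],1))
w=snap("wrist","w7.png")
for q,z in dict(guard_rib=.077,alarm_box=0).items():
  for m in ctrl.mark_of("wrist",q)[:1]: print(q,(1000*tl(onz("wrist",m["pixel"],z,o),o)).round(1))
E
```

```text
19.75 [ 0.5219 -0.0481  0.2004] [ 0.8  0.7 -0.3]
guard_rib [ -2.2  20.8 123.4]
alarm_box [ -1.3 -10.7 200.4]
```

View pics/w7.png

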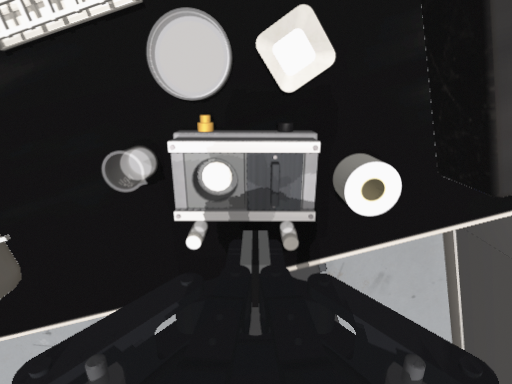

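The guard covers the square well (rib at about (275,183), 31.5 mm from the box centre), the round well is open, and everything else is where it was. I'm handing it in.

```bash
python3 -c "
from station import ctrl
print(ctrl.finish_job())"
```

```text
the job is handed in; nothing more can be done
None
```

The alarm box is reset and handed in: I slid the guard fully open, pressed the square key to its hard stop and released it, then pushed the guard fully home over the square well; I didn't press the round key, and the glassware looked undisturbed in the last picture.

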